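Level the coffee balance

ROBOT

A 6-joint arm with a two-finger parallel gripper is mounted at the origin on the work surface. World frame = base frame: x ahead of the robot, y to its left, z up, the work surface at z = 0. Lengths are in m, angles in rad, forces in N, time in s.
With the tool pointing down it reaches from about 0.3 to 0.875 m from the base axis. Payload 6.4 kg.
Tool frame: the origin (TCP) lies at the very end of the fingers, on their centre line; the grasp point (between the pads) lies 19 mm behind it; x points along the fingers, y is the direction in which the jaws open and shut, and the axes are right-handed (so a half turn about x gives the same grasp; the last joint's range is limited). The gripper opens to 85 mm and grips with 20 to 120 N. Pads are 22 mm wide; open, the fingers measure 114 mm over their backs; the gripper's body (76 mm by 85 mm) begins 54 mm behind the grasp point. The pads swing forward as they close: fully open they stand 13 mm farther back than shut.
Start: joints at [0.997, 0.181, 1.607, -0, 1.354, -0.206], TCP at [0.207, 0.537, 0.199] pointing down, gripper open.
Joint ranges: [-2.99, 2.99], [-0.89, 2.07], [0.3, 2.58], [-1.14, 4.28], [0, 2.63], [-3.12, 3.12]. Speed limits (rad/s): [2.57, 2.57, 3.01, 3.14, 3.14, 3.14].

INTERFACE

Orientations are given as a unit quaternion [w, x, y, z].
In Python, from bench import status, optics, hand_in gives the robot as it stands. The module is installed in compiled form; this text tells all that it offers.
- The arm moves only by the shell command python3 -m jog 'ROWS'. ROWS is JSON, one flat list of numbers, 5 for each row, row after row: the shift along the tool's x, y, z in mm, then the turn about the tool's x in degrees, then the opening in per cent of the stroke, from 0 (shut) to 100 (fully open). In form: [tx, ty, tz, yaw, gripper, tx, ty, tz, yaw, gripper, ...]. A call has exactly 5 rows; each row is the pose to reach, as a shift and turn from the pose commanded when the call began, along the tool's axes at that moment; what a row does not reach only later rows make up. A row lasts 1/10 s, in which the tool goes at most 50 mm and 8.59 degrees, less where a joint would pass 70% of its speed; a pose out of reach is approached as far as the arm can. A call with a gripper value outside its range is refused whole. The fingers move at their own pace and stop on an object; the grip force is fixed at half the most. Time passes only in rows, so rows that repeat a pose let the fingers close, or fill a call up. It gives the time, the measured TCP pose, the force and the opening at its end, in the units of the state.
- status.get_obs(): the state, without advancing time (a new reading comes with each control period).
- optics.camera(name): name is "side" or "top" or "wrist"; returns the picture (420x560x3 uint8, red, green, blue); there is no depth.
- optics.get_calibration(name): a dict with "vertical_fov" (degrees; the focal length in pixels is half the picture's height over the tangent of half this angle, whatever the lens; pixels are square), "cx", "cy" (the principal point, pixels), "extrinsics" (4x4, takes a point from camera to world coordinates). Camera axes: x right, y up, looking along -z (the intrinsics and any distortion apply to the point x, -y, -z); pixel columns grow to the right and rows downward; lengths in m; the calibration is good to about 2 mm. The wrist camera is an equidistant fisheye: a pixel r from the principal point sees the ray r / f radians off the axis. A picture is of the moment at which its call begins: read the wrist's pose just before it. get_calibration takes no time and is no camera call; for the wrist camera it gives the pose at the moment of the call.
- hand_in(): hands the job in, once; it reports no verdict.
The state is a dict: "time_s": time; "q": joint angles; "dq": joint speeds; "joint_efforts": joint torques, N m; "eef_pos": TCP position; "eef_rot": TCP orientation; "wrist_force": force on the tool from outside, world axes, zero at the start; "torque": the same for the moment, N m; "opening": opening from 0.0 (shut) to 1.0 (fully open).
Only numpy, scipy, OpenCV 4.12 (cv2) and the standard library are available. Lean on these libraries where they do the work, as an engineer would, in place of code of your own. Each camera call takes 0.05 s, during which the arm holds its last target. There are 200 camera calls.

TASK

The tin of coffee on the balance weighs 300 g. Stand the 200 g weight (blue band) and the 100 g weight (yellow band) upright side by side on the empty pan, setting them down rather than dropping them, so that the beam comes level, and let go.

Things in the scene. Friction and masses are not known exactly. Their poses are not given: they have to be found in the camera images.
- weight_200: 200 g weight: steel cylinder, diameter 28, height 34 mm, blue band, knob of diameter 18 mm on top; 50 mm tall in all. Origin: centre of its underside, z up. Stands on a 4 mm thick black mat on the robot's left with three others about 110 mm apart, in any order; not needed: the 500 g (red band, diameter 40, 64 mm tall) and the 50 g (green, diameter 18, 32 mm tall).
- weight_100: 100 g weight, same shape: steel cylinder, diameter 23, height 26 mm, yellow band, knob of diameter 16 mm on top; 40 mm tall in all. Origin: centre of its underside, z up. Stands on the same mat.
- free_pan (a point): Centre of the top face of the empty pan: flat white plate, diameter 140 mm, no rim, always level. z up, y outwards along the beam. The other pan, with the green tin (diameter 82, 110 mm tall), lies 270 mm along -y; the post (120 mm high) midway. Top 124 mm above the table at the start and with one of the weights on it (1 to 3 N pushes it down), 110 mm when the beam is level, 97 mm at its lowest.
- beam (a joint): Tilt of the red balance beam, rad: 0 level; +0.1 (stop, the start) empty pan up; -0.1 (other stop) empty pan down. 50 g too little or too much sends it to a stop. With one of the two weights on the pan it stays at +0.1; with both it swings level by itself in about a second, the pan sinking 14 mm.
Mind the look-alikes: they are no part of the job. Leave any orange or purple look-alike of the weight_200 alone.

How it is judged:
At the end, for the whole second after the job is handed in: The 200 g and the 100 g weight both stand upright (within 10 degrees) and at rest directly on the free pan's face, their centres within 65 mm of its centre, and the beam is level within 0.035 rad (2 degrees) (horizontal distance between each of weight_200, weight_100 and free_pan below 0.065 m and z of weight_200 in the frame of free_pan between -0.008 and 0.008 m and z of weight_100 in the frame of free_pan between -0.008 and 0.008 m and angle between each of weight_200, weight_100's own z axis and vertical below 0.17 rad and value of joint beam between -0.035 and 0.035 rad and linear speed of each of weight_200, weight_100 below 0.02 m/s); the robot touches nothing.
It fails at once if the 200 g or the 100 g weight is dropped (falls free by more than about 30 mm) or thrown ((linear speed of weight_200 above 0.8 m/s and contact force between the fingers and weight_200 below 0.05 N) or (linear speed of weight_100 above 0.8 m/s and contact force between the fingers and weight_100 below 0.05 N)).
It also fails if it takes over 64 s, if anything falls off the work surface, if the arm or the gripper's body presses on something with over 40 N, if the wrist force passes 120 N, or if a joint passes its speed limit or range.

## Working session

There is one attempt and no reset: what is moved stays moved. The work goes in short steps, Python scripts to look and compute and a shell command to move; the robot and the scene stay as the last step left them, time stands still between calls to the robot, and variables do not carry over. Pictures are saved under pics/ and viewed, on a budget of 10 in all, crops included, one or two more only if the job needs it, and the job is handed in when it is done.

```bash
mkdir -p pics; cat > h.py <<'E'
import numpy as np, cv2
from bench import status, optics, hand_in
def ray(name,u,v,c=None):
    c=c or optics.get_calibration(name); f=210/np.tan(np.radians(c["vertical_fov"])/2)
    x=(u-c["cx"])/f; y=(v-c["cy"])/f
    if name=="wrist":
        r=np.hypot(x,y); s=np.sin(r)/max(r,1e-9); d=np.array([x*s,-y*s,-np.cos(r)])
    else: d=np.array([x,-y,-1.])
    E=np.array(c["extrinsics"]); return E[:3,3],E[:3,:3]@d
def onz(name,u,v,z,c=None):
    o,d=ray(name,u,v,c); return o+d*(z-o[2])/d[2]
E
python3 - <<'E'
from h import *
s=status.get_obs(); print({k:np.round(v,3) for k,v in s.items()})
for n in("top","side","wrist"):
    c=optics.get_calibration(n); print(n,c["vertical_fov"],c["cx"],c["cy"],[k for k in c],np.round(c["extrinsics"],3).tolist())
a=[optics.camera(n)[:,:,::-1] for n in("top","side","wrist")]
for n,i in zip("tsw",a): cv2.imwrite(f"pics/{n}0.png",i)
E
```

```text
{'time_s': np.float64(0.0), 'q': array([ 0.997,  0.182,  1.608,  0.   ,  1.354, -0.206]), 'dq': array([ 0.   , -0.   ,  0.001, -0.001,  0.001,  0.001]), 'joint_efforts': array([-1.0000e-03, -4.4488e+01, -3.5133e+01, -0.0000e+00,  9.0000e-03,
        0.0000e+00]), 'eef_pos': array([0.206, 0.536, 0.198]), 'eef_rot': array([ 0.695,  0.129,  0.695, -0.13 ]), 'wrist_force': array([ 0.771, -0.125, -0.429]), 'torque': array([-0.031, -0.03 , -0.015]), 'opening': np.float64(1.004)}
top 50.1694228941567 282.2807381908835 213.70416995361052 ['vertical_fov', 'cx', 'cy', 'extrinsics'] [[-0.008, 0.984, -0.177, 0.324], [-0.999, -0.002, 0.034, 0.136], [0.033, 0.177, 0.984, 0.98], [0.0, 0.0, 0.0, 1.0]]
side 53.06607382478561 281.3942620459057 209.07737203106956 ['vertical_fov', 'cx', 'cy', 'extrinsics'] [[-0.945, 0.173, -0.278, 0.213], [-0.328, -0.48, 0.814, 0.848], [0.007, 0.86, 0.51, 0.556], [0.0, 0.0, 0.0, 1.0]]
wrist 65.70646984690485 280.71664519983466 202.29374305038115 ['vertical_fov', 'cx', 'cy', 'extrinsics'] [[0.359, -0.901, -0.245, 0.144], [0.933, 0.346, 0.096, 0.56], [-0.002, -0.263, 0.965, 0.371], [0.0, 0.0, 0.0, 1.0]]
```

View pics/t0.png

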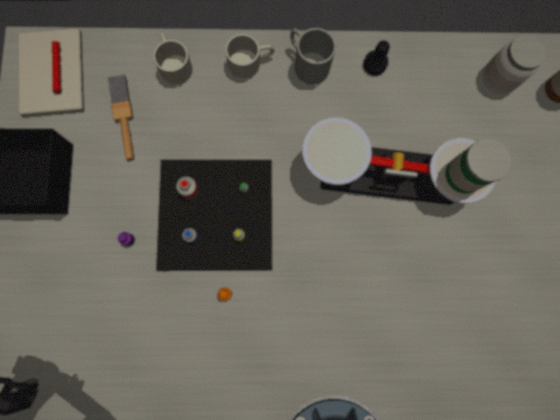

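View pics/w0.png

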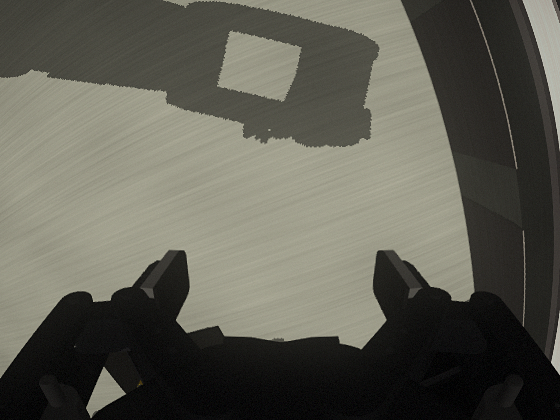

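Top view: the mat holds red (186,187), green (244,187), blue (189,235) and yellow (239,234). The look-alikes are purple (125,239) and orange (224,294), both off the mat. The pan is at about (337,152). I'll measure these and confirm in a crop.

```bash
python3 - <<'E'
from h import *
t=cv2.imread("pics/t0.png"); s=cv2.imread("pics/s0.png")
c=optics.get_calibration("top")
hsv=cv2.cvtColor(cv2.GaussianBlur(t,(3,3),0),cv2.COLOR_BGR2HSV)
for n,u0,v0,z in(("blue",189,235,.054),("yel",239,234,.044),("red",186,187,.068),("green",244,187,.036),("orange",224,294,.05),("purple",125,239,.05)):
    w=12; p=hsv[v0-w:v0+w,u0-w:u0+w].astype(int)
    m=((p[...,1]>90)&(p[...,2]>45)) 
    l=(p[...,2]>60) if n in("blue","yel","red","green") else m
    for nm,k in(("sat",m),("bright",l)):
        ys,xs=np.nonzero(k)
        if len(xs): 
            u,v=(xs.min()+xs.max())/2+u0-w,(ys.min()+ys.max())/2+v0-w
            print(n,nm,len(xs),xs.max()-xs.min()+1,ys.max()-ys.min()+1,round(xs.mean()+u0-w,1),round(ys.mean()+v0-w,1),np.round(onz("top",xs.mean()+u0-w,ys.mean()+v0-w,z,c),3),np.median(p[k],axis=0))
# pan ellipse
g=cv2.cvtColor(t,cv2.COLOR_BGR2GRAY)
print("pan guess",np.round(onz("top",337,151,.124,c),3))
a=cv2.resize(t[150:310,100:290],None,fx=3,fy=3,interpolation=cv2.INTER_CUBIC)
a=cv2.convertScaleAbs(a,alpha=1.6); 
b=cv2.resize(t[110:215,290:390],None,fx=2,fy=2)
cv2.imwrite("pics/c1.png",a); cv2.imwrite("pics/s0v.png",cv2.convertScaleAbs(s,alpha=1.5))
E
```

```text
blue sat 29 6 6 187.3 233.4 [0.449 0.301 0.054] [110. 136. 126.]
blue bright 168 15 14 189.1 234.4 [0.447 0.297 0.054] [105.  23.  93.]
yel sat 48 10 12 237.9 234.5 [0.448 0.197 0.044] [ 30.  124.5 123. ]
yel bright 118 12 13 238.6 234.0 [0.449 0.196 0.044] [27.5 74.  96.5]
red sat 117 18 19 188.2 188.6 [0.541 0.299 0.068] [  3. 142.  77.]
red bright 354 21 21 186.3 186.1 [0.546 0.304 0.068] [ 16.   39.5 110. ]
green sat 22 5 6 242.7 184.5 [0.558 0.188 0.036] [ 63.  116.   98.5]
green bright 60 8 9 243.6 186.2 [0.554 0.187 0.036] [58.5 66.5 81.5]
orange sat 177 15 15 224.1 293.8 [0.326 0.224 0.05 ] [ 14. 222. 142.]
orange bright 177 15 15 224.1 293.8 [0.326 0.224 0.05 ] [ 14. 222. 142.]
purple sat 138 14 12 125.4 238.5 [0.439 0.428 0.05 ] [144. 149.  89.]
purple bright 138 14 12 125.4 238.5 [0.439 0.428 0.05 ] [144. 149.  89.]
pan guess [ 0.605 -0.004  0.124]
```

View pics/c1.png

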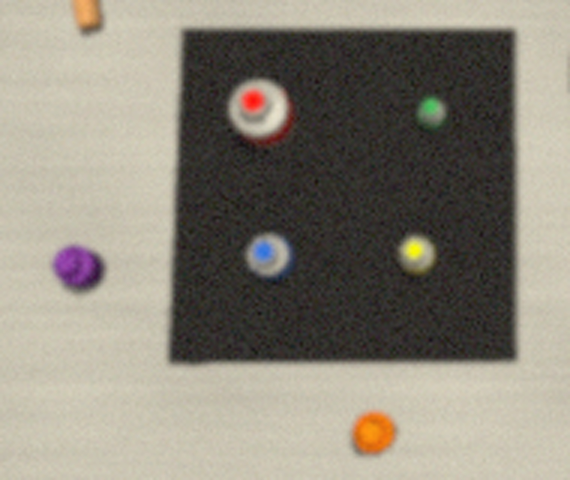

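View pics/s0v.png

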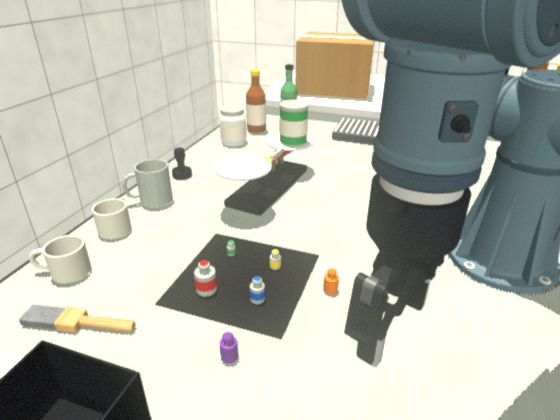

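The crop confirms it: the blue-banded steel weight is at top (189,235) / side (257,291), and the yellow one is at top (239,234) / side (275,260). The orange (side 331,282) and purple (side 229,348) pieces are solid-coloured and off the mat. Next I'll fit the pan centre and work out the first shift.

```bash
cat >> h.py <<'E'
from scipy.spatial.transform import Rotation as Rn
def rot():
    q=status.get_obs()["eef_rot"]; return Rn.from_quat(np.r_[q[1:],q[0]]).as_matrix()
def go(p,m=""):
    s=status.get_obs(); print(m,"shift mm",np.round(rot().T@(np.array(p)-s["eef_pos"])*1000,1))
E
python3 - <<'E'
from h import *
t=cv2.imread("pics/t0.png"); c=optics.get_calibration("top")
print(np.round(rot(),3))
for u,v,z in((187.3,233.4,.054),(189.1,234.4,.038),(237.9,234.5,.044),(238.6,234,.030)): print(np.round(onz("top",u,v,z,c),4))
g=cv2.cvtColor(cv2.GaussianBlur(t,(3,3),0),cv2.COLOR_BGR2GRAY)
hs=cv2.cvtColor(t,cv2.COLOR_BGR2HSV)
print(g[150,337],g[100,337],g[150,290])
for th in(175,185,195):
    m=(g>th).astype(np.uint8); m[:, :290]=0;m[:,385:]=0;m[:105]=0;m[200:]=0
    cs,_=cv2.findContours(m,0,1); k=max(cs,key=cv2.contourArea)
    (a,b),ax,an=cv2.minAreaRect(k); e=cv2.fitEllipse(cv2.convexHull(k)); print(th,cv2.contourArea(k),e,cv2.boundingRect(k),np.round(onz("top",*e[0],.124,c),4))
go([.447,.2985,.15],"above blue")
E
```

```text
[[-0.001  0.36   0.933]
 [-0.001  0.933 -0.36 ]
 [-1.    -0.001 -0.   ]]
[0.4491 0.301  0.054 ]
[0.4491 0.3    0.038 ]
[0.4478 0.1973 0.044 ]
[0.4507 0.1967 0.03  ]
153 123 120Traceback (most recent call last):
  File "<stdin>", line 10, in <module>
ValueError: max() iterable argument is empty
```

```bash
python3 -m jog '[0,-17,40,0,100, 0,-35,80,0,100, 5,-52,122,0,100, 10,-70,164,0,100, 15,-87,205,0,100]'; python3 - <<'E'
from h import *
t=cv2.imread("pics/t0.png"); c=optics.get_calibration("top")
g=cv2.cvtColor(cv2.GaussianBlur(t,(3,3),0),cv2.COLOR_BGR2GRAY)
for th in(135,140,145):
    m=(g>th).astype(np.uint8); m[:, :290]=0;m[:,385:]=0;m[:105]=0;m[200:]=0
    cs,_=cv2.findContours(m,0,1); k=max(cs,key=cv2.contourArea)
    e=cv2.fitEllipse(cv2.convexHull(k)); print(th,cv2.contourArea(k),np.round(e[0]+e[1],1),cv2.boundingRect(k),np.round(onz("top",*e[0],.124,c),4))
go([.449,.300,.10],"above blue")
E
```

```text
time_s: 0.65
eef_pos: [0.3676, 0.3802, 0.1841]
eef_rot: [0.695, 0.129, 0.695, -0.129]
wrist_force: [-0.5, 0.6, 1.0]
opening: 0.994
135 3437.0 [336.5 149.5  65.5  68.5] (303, 117, 68, 66) [ 0.6077 -0.003   0.124 ]
140 3363.0 [336.5 149.7  64.7  67.8] (303, 118, 68, 65) [ 0.6073 -0.003   0.124 ]
145 3279.0 [336.5 149.9  63.9  66.9] (304, 118, 66, 65) [ 0.607  -0.0029  0.124 ]
above blue shift mm [ 84.1 -45.6 104.8]
```

```bash
python3 -m jog '[10,-15,35,0,100, 25,-30,70,0,100, 50,-46,105,0,100, 75,-46,105,0,100, 84,-46,105,0,100]'; python3 - <<'E'
from h import *
c=optics.get_calibration("wrist"); a=optics.camera("wrist")[:,:,::-1]; cv2.imwrite("pics/w1.png",cv2.convertScaleAbs(a,alpha=1.3))
go([.449,.300,.011],"blue")
E
```

```text
time_s: 1.15
eef_pos: [0.4469, 0.2992, 0.0975]
eef_rot: [0.694, 0.129, 0.697, -0.131]
wrist_force: [-1.4, 0.5, 0.2]
opening: 1.002
blue shift mm [86.2  1.5  2.9]
```

View pics/w1.png

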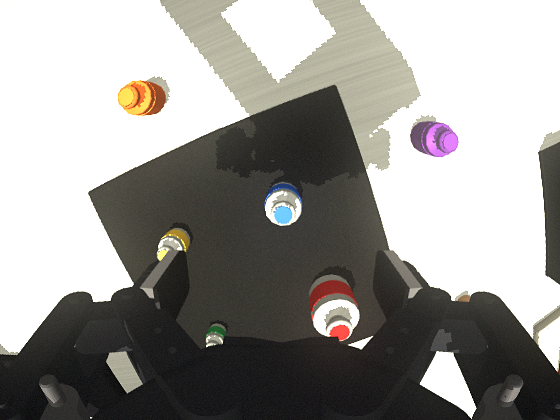

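Wrist view: the blue weight's knob is at (283,214), between the open jaws. Yellow is at (170,245) and red at (335,305), outside the finger paths. I'll check the blue position with a ray.

```bash
python3 - <<'E'
from h import *
print(onz("wrist",283,214,.054).round(4),onz("wrist",283,205,.038).round(4),onz("wrist",164,254,.044).round(4), status.get_obs()["eef_pos"])
E
```

```text
[0.447  0.3011 0.054 ] [0.4451 0.3019 0.038 ] [0.4474 0.1995 0.044 ] [0.44617451 0.29978011 0.09718705]
```

```bash
python3 -m jog '[20,2,2,0,100, 45,2,2,0,100, 70,2,2,0,100, 83,2,2,0,100, 86,2,2,0,100]' && python3 -m jog '[0,0,0,0,100, 0,0,0,0,0, 0,0,0,0,0, 0,0,0,0,0, 0,0,0,0,0]' && python3 -m jog '[0,0,0,0,0, 0,0,0,0,0, 0,0,0,0,0, 0,0,0,0,0, 0,0,0,0,0]'
```

```text
time_s: 1.7
eef_pos: [0.4495, 0.3024, 0.0135]
eef_rot: [0.695, 0.128, 0.696, -0.129]
wrist_force: [-0.2, -0.6, -0.2]
opening: 1.004
time_s: 2.2
eef_pos: [0.4512, 0.3023, 0.0149]
eef_rot: [0.695, 0.13, 0.695, -0.129]
wrist_force: [0.4, 0.2, 0.5]
opening: 0.333
time_s: 2.7
eef_pos: [0.4511, 0.3021, 0.0149]
eef_rot: [0.695, 0.129, 0.695, -0.129]
wrist_force: [-0.8, -2.2, 6.4]
opening: 0.168
```

```bash
python3 - <<'E'
from h import *
s=status.get_obs();print(s["opening"],s["wrist_force"],s["eef_pos"])
a=optics.camera("wrist")[:,:,::-1]; b=optics.camera("side")[:,:,::-1]
o=np.hstack([cv2.resize(cv2.convertScaleAbs(a[120:330,150:420],alpha=1.5),(400,311)),cv2.resize(cv2.convertScaleAbs(b[220:330,180:321],alpha=1.5),(400,311))])
cv2.imwrite("pics/w2.png",o)
E
```

```text
0.16778286423148345 [-0.75467705 -2.19517104  6.35435324] [0.45114995 0.3020739  0.01486924]
```

View pics/w2.png

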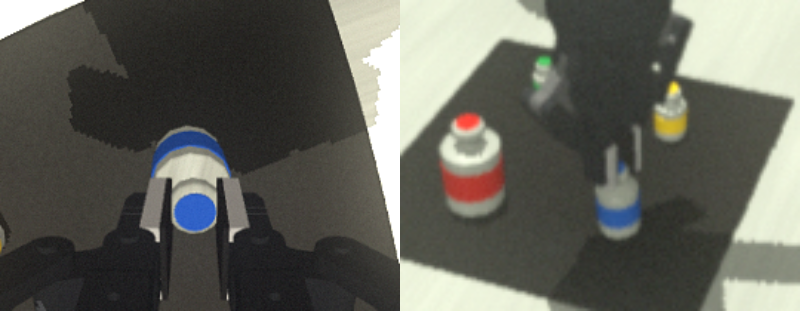

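The jaws are around the knob/shoulder, with the weight upright and unmoved on the mat. I'll do a short lift to test the grip.

```bash
python3 -m jog '[-2,0,0,0,0, -5,0,0,0,0, -8,0,0,0,0, -12,0,0,0,0, -15,0,0,0,0]'; python3 - <<'E'
from h import *
a=optics.camera("side")[:,:,::-1]
cv2.imwrite("pics/s2.png",cv2.resize(cv2.convertScaleAbs(a[220:320,190:320],alpha=1.5),(780,600),interpolation=cv2.INTER_CUBIC))
s=status.get_obs();print(s["opening"],s["wrist_force"],s["eef_pos"])
E
```

```text
time_s: 3.3
eef_pos: [0.4508, 0.3022, 0.0297]
eef_rot: [0.695, 0.129, 0.695, -0.129]
wrist_force: [0.2, -0.3, -1.3]
opening: 0.161
0.16425020874455085 [ 0.0075583  -0.07077237 -1.36705413] [0.45115698 0.30236121 0.03020239]
```

View pics/s2.png

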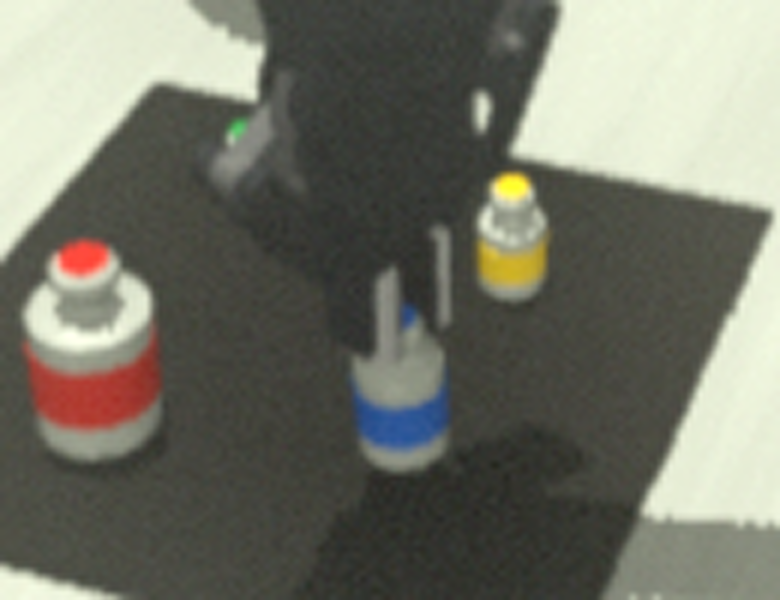

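```bash
python3 - <<'E'
from h import *
s0=cv2.imread("pics/s0.png"); a=optics.camera("side")[:,:,::-1]
for i in(s0,a):
    h=cv2.cvtColor(cv2.GaussianBlur(i,(3,3),0),cv2.COLOR_BGR2HSV).astype(int)
    m=(abs(h[...,0]-110)<12)&(h[...,1]>150)&(h[...,2]>40); m[:220]=0; m[330:]=0; m[:,:230]=0; m[:,290:]=0
    m=m.astype(np.uint8); n,l,st,ce=cv2.connectedComponentsWithStats(m); k=[(st[j].tolist(),ce[j].round(1)) for j in range(1,n) if st[j,4]>15]; print(k)
print(status.get_obs()["wrist_force"])
E
```

```text
[([251, 294, 13, 5, 47], array([256.6, 296. ]))]
[([250, 287, 14, 7, 60], array([256.6, 290. ]))]
[ 0.03873535 -0.77157816 -2.15353141]
```

```bash
python3 - <<'E'
from h import *
o,d=ray("side",254,279)
for z in(.03,.04,.05,.06): print(z,(o+d*(z-o[2])/d[2]).round(4))
o,d=ray("side",256.7,298)
for z in(.004,.01,.02,.03): print("bot",z,(o+d*(z-o[2])/d[2]).round(4))
for n,x in(("blue",(.607+.028,-.003-.011)),("yel",(.607-.03,-.003+.0115))): print(n); go([*x,.185])
E
```

```text
0.03 [0.4635 0.2754 0.03  ]
0.04 [0.4587 0.2863 0.04  ]
0.05 [0.454  0.2972 0.05  ]
0.06 [0.4492 0.3081 0.06  ]
bot 0.004 [0.4501 0.2964 0.004 ]
bot 0.01 [0.4475 0.3024 0.01  ]
bot 0.02 [0.4432 0.3124 0.02  ]
bot 0.03 [0.4389 0.3224 0.03  ]
blue
 shift mm [-155.  -229.   285.4]
yel
 shift mm [-155.  -228.9  223.2]
```

```bash
python3 -m jog '[-25,0,0,0,0, -60,-5,7,0,0, -95,-20,25,0,0, -125,-40,50,0,0, -145,-65,82,0,0]' && python3 -m jog '[-10,-25,32,0,0, -10,-50,64,0,0, -10,-75,95,0,0, -10,-100,126,0,0, -10,-122,153,0,0]' && python3 -m jog '[0,-15,18,0,0, 0,-28,34,0,0, 0,-37,44,0,0, 0,-42,50,0,0, 0,-42,50,0,0]'; python3 - <<'E'
from h import *
go([.635,-.014,.135])
E
```

```text
time_s: 3.9
eef_pos: [0.5048, 0.2122, 0.1771]
eef_rot: [0.696, 0.129, 0.694, -0.128]
wrist_force: [0.1, 0.4, -1.4]
opening: 0.17
time_s: 4.4
eef_pos: [0.6034, 0.0412, 0.1842]
eef_rot: [0.695, 0.129, 0.695, -0.13]
wrist_force: [-0.1, 1.2, -1.7]
opening: 0.167
time_s: 4.9
eef_pos: [0.6345, -0.0143, 0.1842]
eef_rot: [0.695, 0.129, 0.695, -0.129]
wrist_force: [0.4, 0.7, -2.4]
opening: 0.165
 shift mm [49.2  0.5  0.4]
```

```bash
python3 -m jog '[10,0,0,0,0, 20,0,0,0,0, 30,0,0,0,0, 38,0,0,0,0, 40,0,0,0,0]'; python3 - <<'E'
from h import *
a=optics.camera("side")[:,:,::-1];b=optics.camera("wrist")[:,:,::-1]
cv2.imwrite("pics/s3.png",np.hstack([cv2.resize(cv2.convertScaleAbs(a[100:220,190:330],alpha=1.4),(400,343)),cv2.resize(cv2.convertScaleAbs(b,alpha=1.1),(400,343))]))
E
```

```text
time_s: 5.4
eef_pos: [0.6332, -0.0135, 0.1424]
eef_rot: [0.694, 0.129, 0.696, -0.129]
wrist_force: [-1.3, -0.0, -2.1]
opening: 0.165
```

View pics/s3.png

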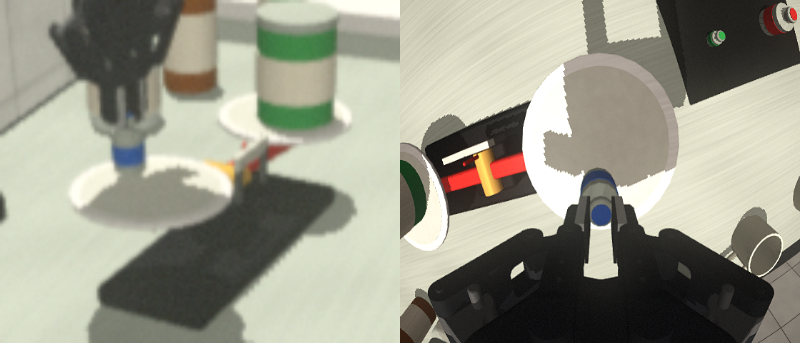

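Side and wrist views: the blue weight hangs upright just over the far part of the pan. In the wrist half the pan centre is at about (600,140) and the weight foot at about (597,180). Lowering slowly.

```bash
python3 -m jog '[2,0,0,0,0, 4,0,0,0,0, 5,0,0,0,0, 6,0,0,0,0, 6,0,0,0,0]'; python3 -m jog '[1,0,0,0,0, 1,0,0,0,0, 1,0,0,0,0, 1,0,0,0,0, 1,0,0,0,0]'; python3 - <<'E'
from h import *
print(onz("wrist",280,171,.124).round(4))
E
```

```text
time_s: 6.0
eef_pos: [0.6343, -0.014, 0.1383]
eef_rot: [0.695, 0.129, 0.695, -0.129]
wrist_force: [-1.1, -0.8, -1.7]
opening: 0.165
time_s: 6.5
eef_pos: [0.6344, -0.014, 0.1374]
eef_rot: [0.695, 0.129, 0.695, -0.129]
wrist_force: [0.4, -0.6, -1.9]
opening: 0.167
[ 0.6018 -0.0018  0.124 ]
```

```bash
python3 -m jog '[1,0,0,0,0, 1,0,0,0,0, 2,0,0,0,0, 2,0,0,0,0, 2,0,0,0,0]'; python3 -m jog '[1,0,0,0,0, 1,0,0,0,0, 1,0,0,0,0, 1,0,0,0,0, 1,0,0,0,0]'
```

```text
time_s: 7.0
eef_pos: [0.6343, -0.014, 0.1353]
eef_rot: [0.695, 0.129, 0.695, -0.129]
wrist_force: [-0.1, -0.2, -2.9]
opening: 0.167
time_s: 7.5
eef_pos: [0.6345, -0.014, 0.1345]
eef_rot: [0.695, 0.129, 0.695, -0.129]
wrist_force: [0.5, -0.2, -0.5]
opening: 0.166
```

The force dropped from about -2 N to -0.5 N, so the weight is touching. Release gently and rise.

```bash
python3 -m jog '[0,0,0,0,18, 0,0,0,0,22, 0,0,0,0,26, 0,0,0,0,32, 0,0,0,0,45]'; python3 -m jog '[0,0,0,0,50, -5,0,0,0,55, -20,0,0,0,60, -45,0,0,0,60, -65,0,0,0,60]'; python3 - <<'E'
from h import *
b=optics.camera("wrist")[:,:,::-1]; a=optics.camera("side")[:,:,::-1]
cv2.imwrite("pics/s4.png",np.hstack([cv2.resize(cv2.convertScaleAbs(a[100:220,190:330],alpha=1.4),(400,343)),cv2.resize(cv2.convertScaleAbs(b,alpha=1.1),(400,343))]))
go([.4485,.198,.20])
E
```

```text
time_s: 8.0
eef_pos: [0.6345, -0.014, 0.1345]
eef_rot: [0.695, 0.129, 0.695, -0.129]
wrist_force: [0.6, 0.3, 0.4]
opening: 0.449
time_s: 8.5
eef_pos: [0.635, -0.0141, 0.202]
eef_rot: [0.696, 0.129, 0.695, -0.129]
wrist_force: [0.3, -0.7, -0.3]
opening: 0.597
 shift mm [   2.9  130.5 -252.3]
```

View pics/s4.png

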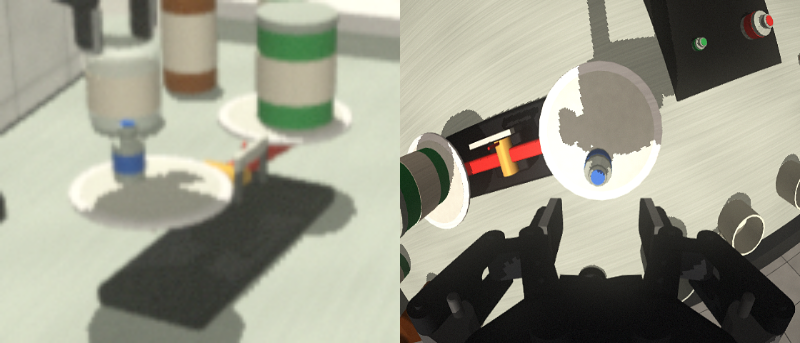

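Blue stands upright on the pan (wrist half: 598,170). Now the yellow one.

```bash
python3 -m jog '[0,15,-29,0,80, 0,32,-62,0,100, 0,50,-96,0,100, 0,68,-130,0,100, 0,86,-165,0,100]' && python3 -m jog '[0,18,-34,0,100, 0,34,-67,0,100, 10,44,-87,0,100, 45,44,-87,0,100, 80,44,-87,0,100]'; python3 - <<'E'
from h import *
b=optics.camera("wrist")
h=cv2.cvtColor(cv2.GaussianBlur(b,(3,3),0),cv2.COLOR_RGB2HSV).astype(int)
m=((abs(h[...,0]-28)<8)&(h[...,1]>110)&(h[...,2]>60)).astype(np.uint8)
n,l,st,ce=cv2.connectedComponentsWithStats(m)
for j in range(1,n):
    if st[j,4]>25: print(st[j],ce[j].round(1),onz("wrist",*ce[j],.044).round(4))
go([.4485,.198,.005])
E
```

```text
time_s: 9.1
eef_pos: [0.5101, 0.1265, 0.1992]
eef_rot: [0.695, 0.13, 0.695, -0.129]
wrist_force: [0.6, 0.5, -0.3]
opening: 1.0
time_s: 9.6
eef_pos: [0.4463, 0.1989, 0.1196]
eef_rot: [0.696, 0.129, 0.694, -0.128]
wrist_force: [-0.1, -0.0, -0.7]
opening: 0.998
[266 183  29  17 140] [280.2 188.2] [0.43   0.2015 0.044 ]
[274 200  14  13 142] [280.2 206. ] [0.4431 0.1965 0.044 ]
 shift mm [108.    3.2   6.8]
```

```bash
python3 -m jog '[25,-1,2,0,100, 55,-1,2,0,100, 85,-1,2,0,100, 107,-1,2,0,100, 112,-1,2,0,100]' && python3 -m jog '[0,0,0,0,100, 0,0,0,0,100, 0,0,0,0,0, 0,0,0,0,0, 0,0,0,0,0]' && python3 -m jog '[0,0,0,0,0, 0,0,0,0,0, 0,0,0,0,0, 0,0,0,0,0, 0,0,0,0,0]'; python3 - <<'E'
from h import *
a=optics.camera("side")[:,:,::-1];b=optics.camera("wrist")[:,:,::-1]
cv2.imwrite("pics/s5.png",np.hstack([cv2.resize(cv2.convertScaleAbs(a[190:300,205:333],alpha=1.5),(400,343)),cv2.resize(cv2.convertScaleAbs(b[120:330,150:420],alpha=1.5),(400,343))]))
E
```

```text
time_s: 10.15
eef_pos: [0.4455, 0.1957, 0.0055]
eef_rot: [0.694, 0.129, 0.697, -0.13]
wrist_force: [-0.5, -0.2, -1.0]
opening: 1.0
time_s: 10.65
eef_pos: [0.448, 0.1964, 0.0082]
eef_rot: [0.696, 0.129, 0.695, -0.129]
wrist_force: [-0.1, -0.1, -0.1]
opening: 0.518
time_s: 11.15
eef_pos: [0.4479, 0.1964, 0.0077]
eef_rot: [0.695, 0.129, 0.695, -0.129]
wrist_force: [-0.9, -0.1, 4.2]
opening: 0.126
```

View pics/s5.png

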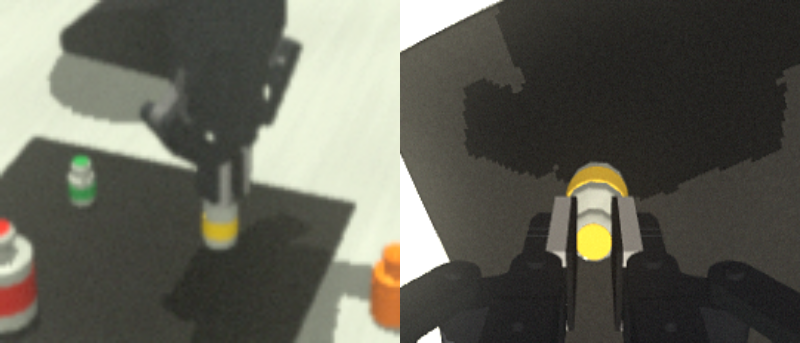

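Yellow is gripped by its knob and upright. Lifting and carrying.

```bash
python3 -m jog '[-3,0,0,0,0, -15,0,0,0,0, -50,0,0,0,0, -90,0,0,0,0, -130,0,0,0,0]' && python3 -m jog '[-25,0,0,0,0, -42,-3,5,0,0, -42,-6,12,0,0, -42,-15,25,0,0, -42,-25,40,0,0]'; python3 - <<'E'
from h import *
go([.577,.0085,.15])
E
```

```text
time_s: 11.75
eef_pos: [0.4466, 0.196, 0.1389]
eef_rot: [0.695, 0.129, 0.696, -0.13]
wrist_force: [1.1, 1.4, -0.3]
opening: 0.126
time_s: 12.25
eef_pos: [0.4752, 0.1575, 0.1779]
eef_rot: [0.694, 0.129, 0.696, -0.129]
wrist_force: [0.2, 0.3, -0.7]
opening: 0.127
 shift mm [  27.7 -102.5  148.6]
```

```bash
python3 -m jog '[0,-20,29,0,0, 0,-42,61,0,0, 0,-65,94,0,0, 0,-86,125,0,0, 0,-98,143,0,0]' && python3 -m jog '[0,-3,4,0,0, 0,-4,5,0,0, 8,-4,5,0,0, 18,-4,5,0,0, 28,-4,5,0,0]' && python3 -m jog '[5,0,0,0,0, 9,0,0,0,0, 12,0,0,0,0, 13,0,0,0,0, 13,0,0,0,0]'; python3 - <<'E'
from h import *
a=optics.camera("side")[:,:,::-1];b=optics.camera("wrist")[:,:,::-1]
cv2.imwrite("pics/s6.png",np.hstack([cv2.resize(cv2.convertScaleAbs(a[100:220,190:330],alpha=1.4),(400,343)),cv2.resize(cv2.convertScaleAbs(b,alpha=1.1),(400,343))]))
go([.577,.0085,.128])
E
```

```text
time_s: 12.75
eef_pos: [0.5743, 0.0122, 0.1772]
eef_rot: [0.694, 0.13, 0.696, -0.13]
wrist_force: [-0.4, 0.2, -1.8]
opening: 0.13
time_s: 13.25
eef_pos: [0.5764, 0.0113, 0.1502]
eef_rot: [0.695, 0.129, 0.696, -0.129]
wrist_force: [0.0, 0.0, 0.2]
opening: 0.128
time_s: 13.75
eef_pos: [0.5773, 0.0101, 0.1385]
eef_rot: [0.695, 0.129, 0.695, -0.129]
wrist_force: [0.2, -0.3, -0.5]
opening: 0.126
 shift mm [10.7 -1.6  0.1]
```

View pics/s6.png

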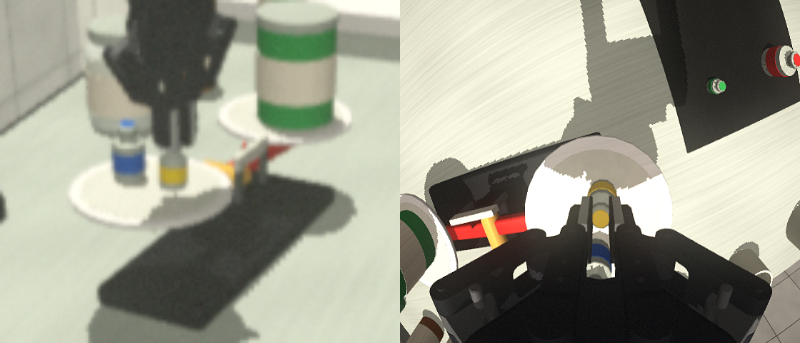

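Both weights are over the pan, yellow a few mm above its face with clear space to blue. Lowering.

```bash
python3 -m jog '[2,0,0,0,0, 4,0,0,0,0, 6,0,0,0,0, 7,0,0,0,0, 7,0,0,0,0]'; python3 -m jog '[1,0,0,0,0, 2,0,0,0,0, 2,0,0,0,0, 2,0,0,0,0, 2,0,0,0,0]';  python3 -m jog '[1,0,0,0,0, 1,0,0,0,0, 1,0,0,0,0, 1,0,0,0,0, 1,0,0,0,0]'; python3 - <<'E'
from h import *
a=optics.camera("top")[:,:,::-1]; cv2.imwrite("pics/t7.png",a)
g=cv2.cvtColor(cv2.GaussianBlur(optics.camera("side")[:,:,::-1],(3,3),0),cv2.COLOR_BGR2HSV).astype(int)
for hue in(28,108):
    m=(abs(g[...,0]-hue)<10)&(g[...,1]>110)&(g[...,2]>50); m[:130]=0;m[180:]=0;m[:,:215]=0;m[:,265:]=0
    ys,xs=np.nonzero(m); print(hue,len(xs),xs.mean(),ys.mean())
E
```

```text
time_s: 14.35
eef_pos: [0.5771, 0.0102, 0.1311]
eef_rot: [0.695, 0.129, 0.695, -0.129]
wrist_force: [0.6, 0.4, -1.7]
opening: 0.127
time_s: 14.85
eef_pos: [0.5772, 0.0101, 0.1294]
eef_rot: [0.695, 0.129, 0.695, -0.129]
wrist_force: [0.1, -0.2, -1.5]
opening: 0.126
time_s: 15.35
eef_pos: [0.5772, 0.0101, 0.1284]
eef_rot: [0.695, 0.129, 0.695, -0.129]
wrist_force: [0.5, 0.0, -0.6]
opening: 0.13
28 42 250.0952380952381 164.88095238095238
108 38 234.5 156.89473684210526
```

```bash
python3 -m jog '[1,0,0,0,0, 1,0,0,0,0, 1,0,0,0,0, 1,0,0,0,0, 1,0,0,0,0]'; python3 -m jog '[1,0,0,0,0, 1,0,0,0,0, 1,0,0,0,0, 1,0,0,0,0, 1,0,0,0,0]'
```

```text
time_s: 15.95
eef_pos: [0.5772, 0.0101, 0.1274]
eef_rot: [0.695, 0.129, 0.695, -0.129]
wrist_force: [-0.9, 0.6, -1.0]
opening: 0.129
time_s: 16.45
eef_pos: [0.5773, 0.0102, 0.1264]
eef_rot: [0.695, 0.129, 0.695, -0.129]
wrist_force: [0.4, 0.3, -0.4]
opening: 0.124
```

```bash
python3 -m jog '[0,0,0,0,15, 0,0,0,0,20, 0,0,0,0,28, 0,0,0,0,40, 0,0,0,0,50]'; python3 -m jog '[0,0,0,0,55, 0,0,0,0,55, -5,0,0,0,55, -20,0,0,0,55, -40,0,0,0,55]'; python3 -m jog '[-20,0,-20,0,55, -40,0,-50,0,55, -60,0,-90,0,55, -80,0,-130,0,55, -80,0,-150,0,55]';  python3 -m jog '[0,0,0,0,55, 0,0,0,0,55, 0,0,0,0,55, 0,0,0,0,55, 0,0,0,0,55]'; python3 -m jog '[0,0,0,0,55, 0,0,0,0,55, 0,0,0,0,55, 0,0,0,0,55, 0,0,0,0,55]'; python3 - <<'E'
from h import *
a=optics.camera("side")[:,:,::-1];b=optics.camera("top")[:,:,::-1]
cv2.imwrite("pics/s8.png",np.hstack([cv2.resize(cv2.convertScaleAbs(a[100:220,190:330],alpha=1.4),(400,343)),cv2.resize(cv2.convertScaleAbs(b[90:230,290:450],alpha=1.5),(392,343))]))
h=cv2.cvtColor(cv2.GaussianBlur(b,(3,3),0),cv2.COLOR_BGR2HSV).astype(int)
for hue,z in((28,.150),(108,.160)):
    m=(abs(h[...,0]-hue)<10)&(h[...,1]>90)&(h[...,2]>60); m[:110]=0;m[200:]=0;m[:,:300]=0;m[:,375:]=0
    ys,xs=np.nonzero(m); print(hue,len(xs),onz("top",xs.mean(),ys.mean(),z).round(4)) if len(xs) else print(hue,0)
E
```

```text
time_s: 16.95
eef_pos: [0.5773, 0.0101, 0.1264]
eef_rot: [0.695, 0.129, 0.695, -0.129]
wrist_force: [-0.7, -0.4, 0.7]
opening: 0.502
time_s: 17.45
eef_pos: [0.5767, 0.0102, 0.167]
eef_rot: [0.695, 0.129, 0.696, -0.129]
wrist_force: [0.2, -0.7, -0.1]
opening: 0.552
time_s: 17.95
eef_pos: [0.4369, 0.0649, 0.2506]
eef_rot: [0.697, 0.129, 0.693, -0.129]
wrist_force: [0.8, 0.2, -0.3]
opening: 0.55
time_s: 18.45
eef_pos: [0.4376, 0.0637, 0.2459]
eef_rot: [0.695, 0.129, 0.696, -0.13]
wrist_force: [-0.4, -0.5, 0.4]
opening: 0.549
time_s: 18.95
eef_pos: [0.4373, 0.0641, 0.2464]
eef_rot: [0.695, 0.129, 0.695, -0.129]
wrist_force: [-0.1, -0.3, -0.4]
opening: 0.547
28 0
108 0
```

View pics/s8.png

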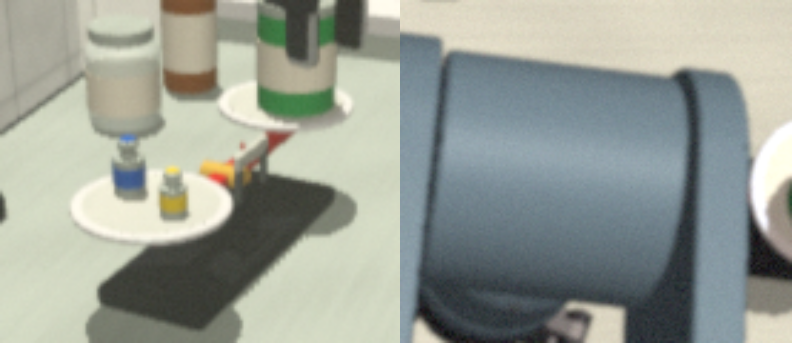

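Both stand upright on the pan, which has sunk. I'll check the level and positions numerically from the side view.

```bash
python3 - <<'E'
from h import *
a=optics.camera("side")[:,:,::-1]; g=cv2.cvtColor(cv2.GaussianBlur(a,(3,3),0),cv2.COLOR_BGR2HSV).astype(int)
for hue,hb in((28,.012),(108,.016)):
    m=(abs(g[...,0]-hue)<10)&(g[...,1]>110)&(g[...,2]>50); m[:140]=0;m[185:]=0;m[:,:215]=0;m[:,258:]=0
    n,l,st,ce=cv2.connectedComponentsWithStats(m.astype(np.uint8)); j=1+st[1:,4].argmax(); u,v=ce[j]
    print(hue,st[j].tolist(),(u,v),[onz("side",u,v,p+hb).round(4) for p in(.097,.11,.124)])
E
python3 -m jog '[0,0,0,0,55, 0,0,0,0,55, 0,0,0,0,55, 0,0,0,0,55, 0,0,0,0,55]'; python3 - <<'E'
from h import *
a=optics.camera("side")[:,:,::-1]; b=cv2.cvtColor(a,cv2.COLOR_BGR2HSV).astype(int)
g=cv2.cvtColor(cv2.GaussianBlur(a,(3,3),0),cv2.COLOR_BGR2HSV).astype(int)
for hue in(28,108):
    m=(abs(g[...,0]-hue)<10)&(g[...,1]>110)&(g[...,2]>50); m[:140]=0;m[185:]=0;m[:,:215]=0;m[:,258:]=0
    n,l,st,ce=cv2.connectedComponentsWithStats(m.astype(np.uint8)); print(ce[1+st[1:,4].argmax()])
E
```

```text
28 [246, 169, 9, 5, 41] (np.float64(250.1951219512195), np.float64(170.9268292682927)) [array([ 0.5891, -0.0111,  0.109 ]), array([0.5782, 0.0139, 0.122 ]), array([0.5664, 0.0408, 0.136 ])]
108 [231, 161, 8, 4, 31] (np.float64(234.61290322580646), np.float64(162.4516129032258)) [array([ 0.642 , -0.0357,  0.113 ]), array([ 0.6294, -0.0097,  0.126 ]), array([0.6159, 0.0182, 0.14  ])]
time_s: 19.6
eef_pos: [0.4373, 0.0641, 0.2464]
eef_rot: [0.695, 0.129, 0.695, -0.129]
wrist_force: [0.1, -0.3, 0.2]
opening: 0.553
[250.19512195 170.92682927]
[234.5 162.4]
```

The positions match a pan height of 110 mm, and nothing is moving. Handing in.

```bash
python3 -c "
from bench import hand_in
print(hand_in())"
```

```text
the job is handed in; nothing more can be done
None
```

I gripped the 200 g and then the 100 g weight by its knob, set each down gently on the empty pan about 60 mm apart, let go and backed the arm off. I handed the job in at about 19.7 s on the robot's clock. `hand_in()` gives no verdict, so success is not confirmed.

- **Position and level:** in the last side view both weights stand upright, about 30 mm from the pan's centre. The band pixels agree with a pan height of 110 mm (beam level) and rule out both 97 mm and 124 mm. They did not move between two pictures 0.6 s apart.
- **Checks that failed or disagreed:**
  - The arm hid the pan in the final top view, so I could not check the centres from there.
  - The beam angle is only inferred from the pan's height.
  - The fingers closed on the knobs, not on the cylinder bodies as planned. Both lifts held.
- **Pictures:** I viewed 12 pictures, two over the budget of 10.

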